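# Lay the turner in its drawer tray

### The job

Lay the black turner flat in the empty beech tray, lengthwise and wholly inside it, with its handle towards the end that has the gap in the wall and its blade at the closed end. Set it down and let go rather than dropping it, and leave the pastry brush lying undisturbed in the other tray.

Things in the scene. Friction and masses are not known exactly. Their poses are not given: they have to be found in the camera images.
- turner_mid (a point): Middle of the black turner (slotted spatula), flat on the counter, 220 mm long, 120 g; 10 mm above its underside, near its balance point, on the handle, good to grasp. x points to the blade, z up. Handle: straight bar 22 mm wide, 20 mm thick, x = -110 to +28 mm. Blade: 84 mm wide, 5 mm thick, x = +30 to +110 mm. Handle and blade share one flat underside.
- tray: The empty one of two like beech trays with cork floors, fixed; 282 mm long (x), 132 wide (y), 20 high. Origin: centre of its underside, on the counter, z up. One compartment 270 x 120 mm inside, floor 6 mm above the origin, walls 6 mm thick rising 14 mm above the floor. x points to the closed end (for the blade); the -x end wall has a 60 mm gap in its middle, down to the floor.
- tray_gap (a point): Middle of the gap in the empty tray's end wall, at floor height: 138 mm from the tray's centre along its -x; same axes as the tray.
- brush_mid (a point): Bystander: pastry brush, wooden handle, steel collar, red head, 190 mm long, lying loose in the other, like tray; leave it there. The point is its middle, 9 mm above its underside; x points to the red head. A bowl, a pepper grinder (135 mm tall) and a wooden spoon stand in a row farther from the robot, clear of the work.
Mind the look-alikes: they are no part of the job. There is more than one size of the part that bears turner_mid; the job needs the smaller.

How it is judged:
By the outcome, as a careful person would: the job done as asked, in the order asked, and still so for the second after the job is handed in, with the robot touching nothing.
It also fails if it takes over 35 s, if anything falls off the work surface, if the arm or the gripper's body presses on something with over 40 N, if the wrist force passes 120 N, or if a joint passes its speed limit or range.

### The arm

A 6-joint arm with a two-finger parallel gripper is mounted at the origin on the work surface. World frame = base frame: x ahead of the robot, y to its left, z up, the work surface at z = 0. Lengths are in m, angles in rad, forces in N, time in s.
With the tool pointing down it reaches from about 0.35 to 0.85 m from the base axis. Payload 8.1 kg.
Tool frame: the origin (TCP) lies at the centre of the arm's flange, where the gripper is bolted on; the fingertips stand 186 mm ahead of it and the grasp point (between the pads) lies 167 mm ahead of it; z points along the fingers, y is the direction in which the jaws open and shut (so a half turn about z gives the same grasp; the last joint's range is limited). The gripper opens to 93 mm and grips with 3 to 60 N. Pads are 15 mm wide; open, the fingers measure 128 mm over their backs; the gripper's body (75 mm by 188 mm) begins 65 mm behind the grasp point.
Start: joints at [1.243, 0.13, 1.488, -0, 1.523, -0.085], TCP at [0.144, 0.582, 0.405] pointing down, gripper open.
Joint ranges: [-2.96, 2.96], [-0.89, 2.26], [0.02, 2.5], [-1.34, 4.48], [0, 2.73], [-2.66, 2.66]. Speed limits (rad/s): [2.39, 2.39, 2.79, 3.14, 3.14, 3.14].

### API

Orientations are given as a rotation vector (axis times angle).
In Python, from plant import robot, viewer, order gives the robot as it stands.
- The arm moves only by the tool apply_moves, never from a script. Its argument "deltas" is a list of rows, each a list of 3 entries, a list of its own where there are three numbers: the finger opening in mm, from 0 to 93, then the shift along the tool's x, y, z in mm, then the turn about the tool's z in rad. In form: [[grip, [dx, dy, dz], yaw], ...]. A call has 1 to 5 rows; each row shifts and turns the commanded pose from where the row before left it, along the tool's axes as they then stand; what a row does not reach is not made up. A row lasts 1/8 s, in which the tool goes at most 62.5 mm and 10.7 degrees, less where a joint would pass 70% of its speed; a pose out of reach is approached as far as the arm can. A call is refused whole if a number of a shift passes 62.5 or a number of a turn 0.188, either way. A call with a gripper value outside its range is refused whole. The fingers move at their own pace and stop on an object; "grip_force" is the grip in N (left out, the last holds). Time passes only in rows, so rows that do not move let the fingers close. It gives the time, the measured TCP pose, the force and the opening at its end, in the units of the state.
- robot.read_state(): the state, without advancing time (a new reading comes with each control period).
- viewer.read_camera(name): name is "side" or "top"; returns the picture (480x640x3 uint8, blue, green, red); there is no depth.
- viewer.get_calibration(name): a dict with "fx", "fy", "cx", "cy" (pixels), "R" (3x3) and "t" (3): a world point X has camera coordinates R X + t. Camera axes: x right, y down, z forward; pixel columns grow to the right and rows downward; lengths in m; the calibration is good to about 2 mm. A picture is of the moment at which its call begins. get_calibration takes no time and is no camera call.
- order.close_job(): hands the job in, once; it reports no verdict.
The state is a dict: "t": time; "q": joint angles; "dq": joint speeds; "joint_torque": joint torques, N m; "tool_pos": TCP position; "orientation": TCP orientation; "force": force on the tool from outside, world axes, zero at the start; "wrist_torque": the same for the moment, N m; "opening": finger opening in m.
Only numpy, scipy, OpenCV 4.12 (cv2) and the standard library are available. Lean on these libraries where they do the work, as an engineer would, in place of code of your own. Each camera call takes 0.05 s, during which the arm holds its last target. There are 200 camera calls.

## Working session

There is one attempt and no reset: what is moved stays moved. The work goes in short steps, Python scripts to look and compute and a tool call to move; the robot and the scene stay as the last step left them, time stands still between calls to the robot, and variables do not carry over. Pictures are saved under pics/ and viewed, about 8 in all and at most 12, crops included, and the job is handed in when it is done.

Besides the shell and the picture viewer there is one more tool, called after ">>>" by a JSON object that holds its "op" and its "data", one argument or row to a line. apply_moves: Moves the arm, as the interface text tells. Its arguments: {"type":"object","properties":{"deltas":{"type":"array"},"grip_force":{"type":"number"}},"required":["deltas"]}

```bash
mkdir -p pics; python3 - <<'E'
from plant import robot, viewer, order
import cv2, json
for n in("top","side"):
    cv2.imwrite(f"pics/{n}0.png",viewer.read_camera(n)); c=viewer.get_calibration(n); print(n,c)
print(robot.read_state())
E
```

```text
top {'fx': 442.82764093299954, 'fy': 442.82764093299954, 'cx': 315.9094343649794, 'cy': 237.8025411294864, 'R': array([[ 0.01627463, -0.99972527, -0.01686783],
       [-0.99104661, -0.01389283, -0.13279156],
       [ 0.13252074,  0.01887794, -0.99100044]]), 't': array([0.13373879, 0.50957142, 1.07476017])}
side {'fx': 584.1092702130204, 'fy': 584.1092702130204, 'cx': 316.17465834880875, 'cy': 234.26092138170745, 'R': array([[ 0.86611502, -0.49977982,  0.00805626],
       [-0.34844444, -0.61525074, -0.70714426],
       [ 0.35837305,  0.60966111, -0.7070234 ]]), 't': array([-0.36612331,  0.25527832,  1.11111301])}
{'t': 0.1, 'q': array([ 1.24261019e+00,  1.31070854e-01,  1.48916053e+00, -6.45720749e-06,
        1.52302797e+00, -8.53630308e-02]), 'dq': array([ 0.00034577, -0.00261949, -0.00273009, -0.00029636,  0.00082058,
        0.00083605]), 'joint_torque': array([ 1.37861352e-03, -5.61349511e+01, -4.93089616e+01,  7.69568654e-02,
        2.92044191e-02, -3.65132018e-05]), 'tool_pos': array([0.14415639, 0.58220879, 0.40380635]), 'orientation': array([-3.80447959e-01, -3.11813197e+00,  2.56407428e-03]), 'force': array([-0.08051073,  0.35285601, -0.06554163]), 'wrist_torque': array([ 0.01816452, -0.05057175, -0.00542559]), 'opening': 0.09280971364473282}
```

View pics/top0.png

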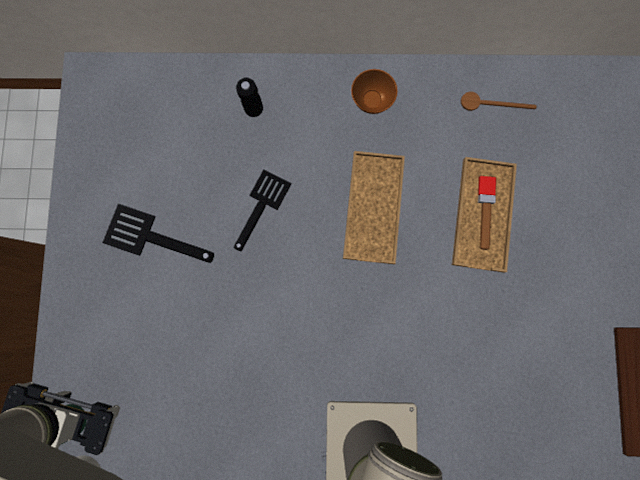

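View pics/side0.png

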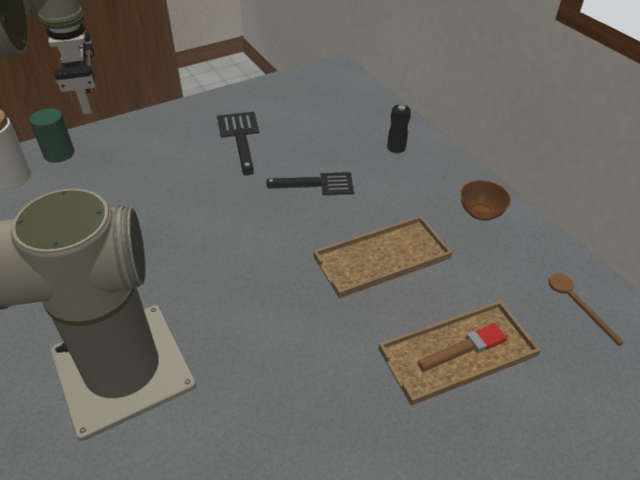

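Two black turners are visible: a large one at top (158,234) and side (238,140), and a small one at top (263,210) and side (310,183). The small one fits "the smaller", and I'll check that it measures 220 mm. The empty tray is at top (375,208), and the brush is in the right-hand tray at (485,215). The gap still has to be confirmed.

```bash
cat > h.py <<'E'
import cv2, numpy as np
from plant import robot, viewer, order
def ray(n,uv,z):
    c=viewer.get_calibration(n); uv=np.atleast_2d(uv).astype(float)
    d=np.c_[(uv[:,0]-c['cx'])/c['fx'],(uv[:,1]-c['cy'])/c['fy'],np.ones(len(uv))]@c['R']
    o=-c['R'].T@c['t']; return o+d*((z-o[2])/d[:,2])[:,None]
def proj(n,X):
    c=viewer.get_calibration(n); p=np.atleast_2d(X)@c['R'].T+c['t']
    return np.c_[p[:,0]/p[:,2]*c['fx']+c['cx'],p[:,1]/p[:,2]*c['fy']+c['cy']]
def rect(n,mask,box,z):
    m=np.zeros_like(mask); x0,y0,x1,y1=box; m[y0:y1,x0:x1]=mask[y0:y1,x0:x1]
    cs,_=cv2.findContours(m,cv2.RETR_EXTERNAL,cv2.CHAIN_APPROX_NONE); k=max(cs,key=cv2.contourArea)
    P=ray(n,k[:,0,:],z)[:,:2]; (c,s,a)=cv2.minAreaRect((P*1000).astype(np.float32))
    return np.round(c,1),np.round(s,1),round(a,2),P,k
E
python3 - <<'E'
from h import *
for n,bs,bb,bt in(("top",(220,160,300,260),(95,195,218,270),(335,140,412,272)),("side",(260,165,360,200),(210,108,264,178),(308,212,456,298))):
    im=cv2.imread(f"pics/{n}0.png"); hsv=cv2.cvtColor(im,cv2.COLOR_BGR2HSV)
    blk=(im.max(2)<60).astype(np.uint8)*255
    tan=((hsv[...,0]<30)&(hsv[...,1]>70)&(im.max(2)>60)).astype(np.uint8)*255
    for lab,mk,b,z in(("small",blk,bs,.01),("big",blk,bb,.01),("tray",tan,bt,.012)):
        r=rect(n,mk,b,z); print(n,lab,r[:3])
        P=r[3]
        if lab!="tray":
            c,s=cv2.PCACompute(P.astype(np.float32),None)[:2]; print("  pca",c,s[0],np.ptp((P-c)@s[0]))
a=cv2.imread("pics/top0.png")[140:280,220:420]; b=cv2.imread("pics/side0.png")[160:300,260:460]
cv2.imwrite("pics/crop.png",np.vstack([cv2.resize(i,None,fx=2.1*1.0*2/2,fy=2.1,interpolation=3) if 0 else cv2.resize(i,(428,300),interpolation=3) for i in(a,b)]))
E
```

```text
top small (array([574.7, 294.2]), array([ 82.8, 217.8]), 63.64)
  pca [[0.5874983  0.28865984]] [ 0.8903869  -0.45520452] 0.21824103689333343
top big (array([498.3, 541.2]), array([285.8, 108.8]), 71.82)
  pca [[0.50478876 0.5590058 ]] [0.3063759  0.95191056] 0.2857156708283812
top tray (array([595. ,  -6.1]), array([133.2, 285.4]), 84.72)
side small (array([569. , 288.2]), array([ 83.5, 214.8]), 63.72)
  pca [[0.57671577 0.28940725]] [ 0.85847026 -0.5128635 ] 0.21868262934660113
side big (array([494.1, 536. ]), array([283.8, 105.8]), 72.12)
  pca [[0.5009022  0.55695933]] [0.30276164 0.9530663 ] 0.2839913065136252
side tray (array([591.7,  -4.9]), array([145.2, 289.8]), 84.61)
```

View pics/crop.png

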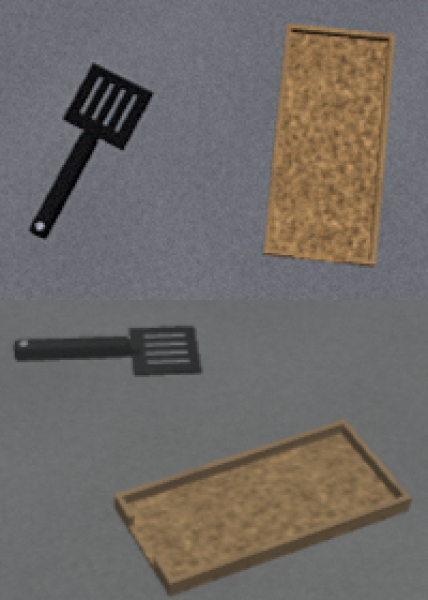

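The crop shows the gap at the tray's near end (robot side), so the closed end is far. The small turner measures 218 x 83 mm, against 286 x 109 mm for the big one, so it is the one meant. Its blade points away at a yaw of about -26.4°, and the tray's yaw is about -5.3°.

```bash
cat >> h.py <<'E'
from scipy.spatial.transform import Rotation as Ro
def go(x,y,z,yang):
    s=robot.read_state(); R=Ro.from_rotvec(s['orientation']).as_matrix(); ya=np.degrees(np.arctan2(R[1,1],R[0,1]))
    t=(ya-yang+90)%180-90
    print("t",round(s['t'],2),"pos",s['tool_pos'].round(4),"F",s['force'].round(1),"open",s['opening'].round(4),"yang",ya.round(2),"tilt",R[:,2].round(3))
    print("tool shift mm",(R.T@(np.array([x,y,z])-s['tool_pos'])*1000).round(1),"yaw",np.radians(t).round(3))
E
python3 -c "
from h import *
go(.572,.291,.30,63.65)"
```

```text
Traceback (most recent call last):
  File "h.py", line 19, in go
    print("t",round(s['t'],2),"pos",s['tool_pos'].round(4),"F",s['force'].round(1),"open",s['opening'].round(4),"yang",ya.round(2),"tilt",R[:,2].round(3))
                                                                                          ^^^^^^^^^^^^^^^^^^
AttributeError: 'float' object has no attribute 'round'
```

```bash
sed -i "s/s\['opening'\].round(4)/round(s['opening'],4)/" h.py
python3 -c "
from h import *
go(.572,.291,.30,63.65)"
```

```text
t 0.1 pos [0.1442 0.5822 0.4038] F [-0.1  0.4 -0.1] open 0.0928 yang 76.09 tilt [-0.001 -0.002 -1.   ]
tool shift mm [-485.3 -179.6  104. ] yaw 0.217
```

>>> {"op": "apply_moves", "data": {
  "deltas": [
    [70,[-48.5,-18,10],0],
    [70,[-48.5,-18,10],0],
    [70,[-48.5,-18,10],0],
    [70,[-48.5,-18,10],0],
    [70,[-48.5,-18,10],0]
  ]
}}

```text
t: 0.72
tool_pos: [0.3591, 0.4355, 0.354]
orientation: [-0.38, -3.118, 0.001]
force: [0.2, 0.2, -0.1]
opening: 0.07
```

>>> {"op": "apply_moves", "data": {
  "deltas": [
    [70,[-48.5,-18,10],0],
    [70,[-48.5,-18,10],0],
    [70,[-48.5,-18,10],0],
    [70,[-48.5,-18,10],0],
    [70,[-48.5,-18,10],0]
  ]
}}

```text
t: 1.35
tool_pos: [0.5728, 0.2899, 0.3039]
orientation: [-0.38, -3.118, 0.001]
force: [0.4, 1.0, 0.5]
opening: 0.0703
```

>>> {"op": "apply_moves", "data": {
  "deltas": [
    [70,[0,0,0],0.11],
    [70,[0,0,0],0.107],
    [70,[0,0,0],0],
    [70,[0,0,0],0]
  ]
}}

```text
t: 1.85
tool_pos: [0.5715, 0.2912, 0.3045]
orientation: [-0.712, -3.06, 0.0]
force: [-0.7, -0.5, -0.0]
opening: 0.0699
```

```bash
python3 -c "
from h import *
go(.572,.291,.25,63.65)
a=viewer.read_camera('side');b=viewer.read_camera('top')
cv2.imwrite('pics/c1.png',np.hstack([cv2.resize(i,(400,450),interpolation=3) for i in (a[60:240,220:380],b[140:320,190:350])]))"
```

```text
t 1.85 pos [0.5715 0.2912 0.3045] F [-0.7 -0.5 -0. ] open 0.0699 yang 63.8 tilt [-0. -0. -1.]
tool shift mm [-0.5  0.1 54.5] yaw 0.003
```

View pics/c1.png

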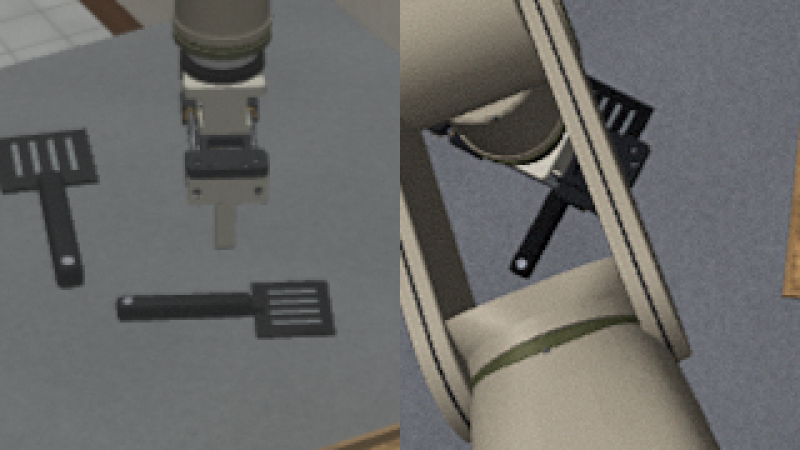

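The side view has the fingers (col 224) over the middle of the small turner (cols 117 to 334) and aligned across the handle. I'm descending.

>>> {"op": "apply_moves", "data": {
  "deltas": [
    [70,[0,0,30],0],
    [70,[0,0,30],0],
    [70,[0,0,25],0],
    [70,[0,0,15],0],
    [70,[0,0,10],0]
  ]
}}

```text
t: 2.58
tool_pos: [0.5716, 0.2912, 0.1942]
orientation: [-0.715, -3.059, 0.0]
force: [-0.2, -0.7, 0.4]
opening: 0.0701
```

>>> {"op": "apply_moves", "data": {
  "deltas": [
    [70,[0,0,4.5],0],
    [70,[0,0,0],0],
    [70,[0,0,0],0]
  ]
}}

```text
t: 2.95
tool_pos: [0.5721, 0.2913, 0.1912]
orientation: [0.716, 3.058, 0.001]
force: [0.3, 0.1, -0.3]
opening: 0.07
```

```bash
python3 -c "
from h import *
go(.572,.291,.19,63.65)
a=viewer.read_camera('side')
cv2.imwrite('pics/c2.png',cv2.resize(a[120:230,240:380],(763,600),interpolation=3))"
```

```text
t 2.95 pos [0.5721 0.2913 0.1912] F [ 0.3  0.1 -0.3] open 0.07 yang 63.66 tilt [ 0.001  0.001 -1.   ]
tool shift mm [ 0.  -0.3  1.2] yaw 0.0
```

View pics/c2.png

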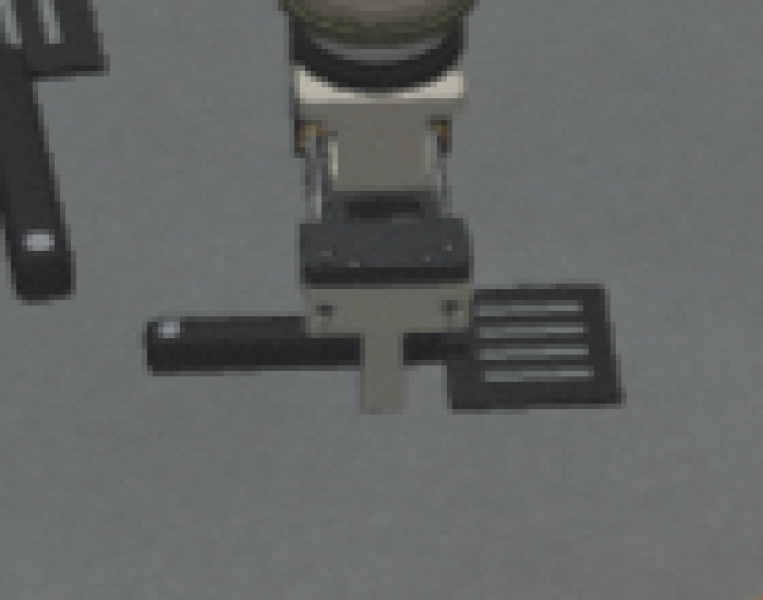

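The near finger (col 382) sits at the turner's middle (cols 147 to 622), in front of the handle and clear of the blade. I'm closing.

>>> {"op": "apply_moves", "data": {
  "deltas": [
    [70,[0,0,2],0],
    [40,[0,0,0],0],
    [15,[0,0,0],0],
    [15,[0,0,0],0],
    [15,[0,0,0],0]
  ],
  "grip_force": 30
}}

```text
t: 3.62
tool_pos: [0.5717, 0.2911, 0.1883]
orientation: [0.716, 3.059, 0.0]
force: [0.1, 0.0, 0.5]
opening: 0.0347
```

>>> {"op": "apply_moves", "data": {
  "deltas": [
    [15,[0,0,0],0],
    [15,[0,0,0],0],
    [15,[0,0,0],0],
    [15,[0,0,0],0]
  ]
}}

```text
t: 4.12
tool_pos: [0.5717, 0.2911, 0.1882]
orientation: [0.716, 3.059, 0.0]
force: [-0.3, 1.9, -0.3]
opening: 0.0217
```

Gripped at 21.7 mm, as expected. I'm lifting straight up.

>>> {"op": "apply_moves", "data": {
  "deltas": [
    [15,[0,0,-5],0],
    [15,[0,0,-15],0],
    [15,[0,0,-25],0],
    [15,[0,0,-30],0],
    [15,[0,0,-25],0]
  ]
}}

```text
t: 4.75
tool_pos: [0.572, 0.2911, 0.2909]
orientation: [0.716, 3.057, 0.002]
force: [-0.3, 0.2, -1.3]
opening: 0.0217
```

```bash
python3 -c "
from h import *
go(.5935,-.0055,.288,84.67)"
```

```text
t 4.75 pos [0.572  0.2911 0.2909] F [-0.3  0.2 -1.3] open 0.0217 yang 63.65 tilt [ 0.002  0.001 -1.   ]
tool shift mm [-150.9 -256.3    2.8] yaw -0.367
```

>>> {"op": "apply_moves", "data": {
  "deltas": [
    [15,[-19,-32,0],0],
    [15,[-19,-32,0],0],
    [15,[-19,-32,0],0],
    [15,[-19,-32,0],0],
    [15,[-19,-32,0],0]
  ]
}}

```text
t: 5.38
tool_pos: [0.586, 0.1044, 0.2897]
orientation: [0.715, 3.058, 0.001]
force: [0.9, 0.2, -0.4]
opening: 0.0217
```

>>> {"op": "apply_moves", "data": {
  "deltas": [
    [15,[-19,-32,0],0],
    [15,[-19,-32,0],0],
    [15,[-18,-32,0],0],
    [15,[0,0,0],-0.12],
    [15,[0,0,0],-0.12]
  ]
}}

```text
t: 6.0
tool_pos: [0.5936, -0.0062, 0.2896]
orientation: [0.34, 3.122, 0.0]
force: [0.7, -0.7, -0.8]
opening: 0.0217
```

>>> {"op": "apply_moves", "data": {
  "deltas": [
    [15,[0,0,0],-0.127],
    [15,[0,0,20],0],
    [15,[0,0,20],0],
    [15,[0,0,15],0],
    [15,[0,0,0],0]
  ]
}}

```text
t: 6.62
tool_pos: [0.5923, -0.0052, 0.2305]
orientation: [-0.147, -3.134, -0.0]
force: [0.4, -0.0, -1.2]
opening: 0.0222
```

```bash
python3 -c "
from h import *
go(.5935,-.0055,.1945,84.67)
a=viewer.read_camera('side');b=viewer.read_camera('top')
cv2.imwrite('pics/top3.png',b)
cv2.imwrite('pics/c3.png',np.hstack([cv2.resize(i,(400,400),interpolation=3) for i in (a[150:310,300:460],b[140:300,300:460])]))"
```

```text
t 6.62 pos [ 0.5923 -0.0052  0.2305] F [ 0.4 -0.  -1.2] open 0.0222 yang 84.64 tilt [-0.004  0.    -1.   ]
tool shift mm [-1.4 -0.2 36. ] yaw -0.001
```

View pics/c3.png

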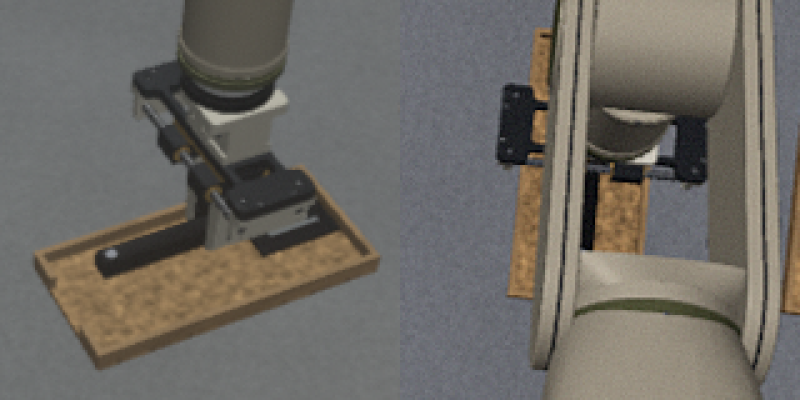

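The turner hangs level above the empty tray, with the blade at the closed end and the handle towards the gap. It lies along the tray's axis. I'm lowering it gently.

>>> {"op": "apply_moves", "data": {
  "deltas": [
    [15,[-1,0,12],0],
    [15,[0,0,12],0],
    [15,[0,0,6],0],
    [15,[0,0,2],0],
    [15,[0,0,0],0]
  ]
}}

```text
t: 7.35
tool_pos: [0.5945, -0.0054, 0.2012]
orientation: [-0.146, -3.138, 0.0]
force: [-1.5, -0.2, -1.5]
opening: 0.0218
```

```bash
python3 -c "
from h import *
go(.5935,-.0055,.1945,84.67)
a=viewer.read_camera('side')
cv2.imwrite('pics/c4.png',cv2.resize(a[190:310,300:460],(800,600),interpolation=3))
u=np.array([np.cos(np.radians(-5.33)),np.sin(np.radians(-5.33))])
print('tray corners',proj('side',[[.5935+a*.141*u[0]-b*.066*u[1],-.0055+a*.141*u[1]+b*.066*u[0],.02] for a,b in((-1,1),(-1,-1),(1,-1),(1,1))]).round(0).tolist())"
```

```text
t 7.35 pos [ 0.5945 -0.0054  0.2012] F [-1.5 -0.2 -1.5] open 0.0218 yang 84.68 tilt [-0.  0. -1.]
tool shift mm [ 0.9 -0.2  6.7] yaw 0.0
tray corners [[314.0, 250.0], [340.0, 292.0], [453.0, 252.0], [422.0, 215.0]]
```

View pics/c4.png

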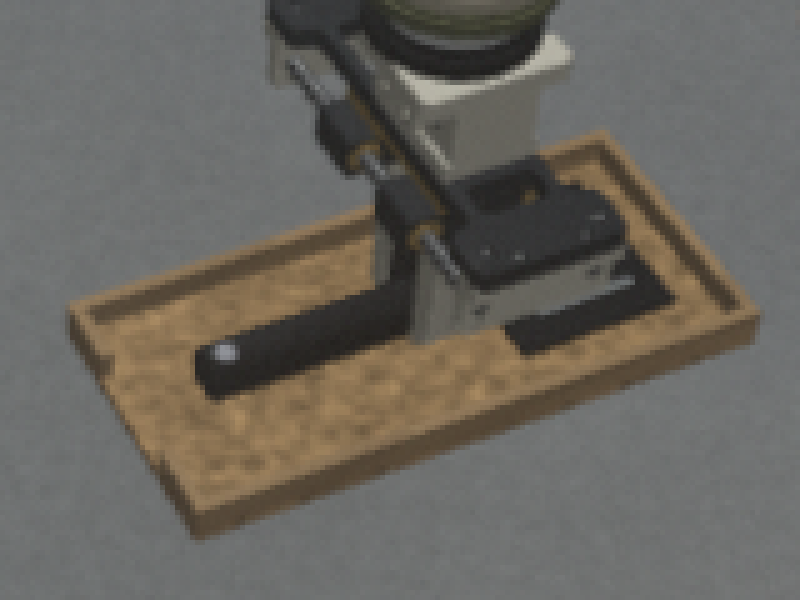

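The turner (crop x 195 to 672) has similar clearance at both ends and on both sides. I'm lowering the last 7 mm in small steps.

>>> {"op": "apply_moves", "data": {
  "deltas": [
    [15,[0,0,2],0],
    [15,[0,0,2],0],
    [15,[0,0,1],0],
    [15,[0,0,0.5],0],
    [15,[0,0,0],0]
  ]
}}

```text
t: 8.02
tool_pos: [0.5944, -0.0054, 0.1957]
orientation: [-0.146, -3.138, -0.0]
force: [-0.5, 0.3, -0.8]
opening: 0.0218
```

>>> {"op": "apply_moves", "data": {
  "deltas": [
    [15,[0,0,0.7],0],
    [15,[0,0,0],0]
  ]
}}

```text
t: 8.28
tool_pos: [0.5944, -0.0054, 0.195]
orientation: [-0.146, -3.138, 0.0]
force: [-0.7, 0.4, -1.0]
opening: 0.0219
```

>>> {"op": "apply_moves", "data": {
  "deltas": [
    [15,[0,0,0.7],0],
    [15,[0,0,0],0],
    [15,[0,0,0],0]
  ]
}}

```text
t: 8.65
tool_pos: [0.5944, -0.0054, 0.1943]
orientation: [-0.146, -3.138, 0.0]
force: [0.7, 0.5, 0.1]
opening: 0.022
```

>>> {"op": "apply_moves", "data": {
  "deltas": [
    [15,[0,0,0.5],0],
    [15,[0,0,0],0],
    [15,[0,0,0],0]
  ]
}}

```text
t: 9.02
tool_pos: [0.5945, -0.0054, 0.1942]
orientation: [0.146, 3.138, -0.0]
force: [-3.9, 0.2, 5.2]
opening: 0.0217
```

Contact: the force rose to +5 N and z stopped falling. I'm opening part-way, which keeps the fingers inside the 120 mm compartment, then retreating straight up.

>>> {"op": "apply_moves", "data": {
  "deltas": [
    [26,[0,0,0],0],
    [34,[0,0,0],0],
    [44,[0,0,0],0],
    [48,[0,0,0],0],
    [48,[0,0,0],0]
  ]
}}

```text
t: 9.65
tool_pos: [0.5944, -0.0054, 0.1938]
orientation: [0.146, 3.138, 0.0]
force: [-0.6, 0.3, -0.3]
opening: 0.0476
```

>>> {"op": "apply_moves", "data": {
  "deltas": [
    [48,[0,0,-10],0],
    [48,[0,0,-25],0],
    [48,[0,0,-40],0],
    [48,[0,0,-50],0],
    [48,[0,0,-30],0]
  ]
}}

```text
t: 10.28
tool_pos: [0.5949, -0.0054, 0.353]
orientation: [0.145, 3.134, -0.0]
force: [-0.0, -0.1, -0.5]
opening: 0.0481
```

>>> {"op": "apply_moves", "data": {
  "deltas": [
    [48,[0,40,0],0],
    [48,[0,50,0],0],
    [48,[0,50,0],0],
    [48,[0,50,0],0],
    [48,[0,50,0],0]
  ]
}}

```text
t: 10.9
tool_pos: [0.6166, 0.2352, 0.3499]
orientation: [0.146, 3.137, 0.0]
force: [-0.1, -0.8, 0.6]
opening: 0.0481
```

>>> {"op": "apply_moves", "data": {
  "deltas": [
    [48,[0,50,0],0],
    [48,[0,50,0],0],
    [48,[0,30,0],0],
    [48,[0,0,0],0],
    [48,[0,0,0],0]
  ]
}}

```text
t: 11.52
tool_pos: [0.6288, 0.3624, 0.3491]
orientation: [0.146, 3.138, -0.001]
force: [0.2, -1.4, -0.3]
opening: 0.048
```

```bash
python3 - <<'E'
from h import *
go(.5935,-.0055,.1945,84.67)
a=viewer.read_camera('side');b=viewer.read_camera('top'); cv2.imwrite('pics/top5.png',b)
hs=cv2.cvtColor(b,cv2.COLOR_BGR2HSV)
r=rect('top',(b.max(2)<60).astype(np.uint8)*255,(352,162,398,258),.012); print(r[:3])
k=(cv2.absdiff(b,cv2.imread('pics/top0.png')).max(2)>40)[150:280,445:525].sum(); print("brush-tray changed px",k)
cv2.imwrite('pics/c5.png',np.hstack([cv2.resize(a[190:310,300:460],(400,300),interpolation=3),cv2.resize(b[130:280,330:530],(400,300),interpolation=3)]))
E
```

```text
t 11.53 pos [0.6288 0.3624 0.3491] F [ 0.2 -1.4 -0.3] open 0.048 yang 84.68 tilt [ 0. -0. -1.]
tool shift mm [   1.  -369.5  154.8] yaw 0.0
(array([596.3,  -5.8]), array([ 82.6, 217.3]), 85.01)
brush-tray changed px 0
```

View pics/c5.png

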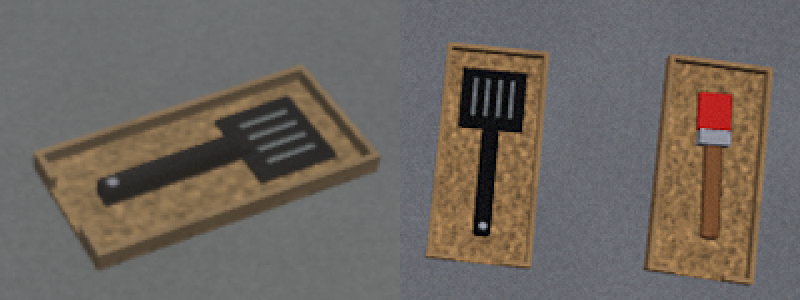

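The turner lies flat and centred in the tray, blade at the closed end and handle towards the gap. The brush hasn't moved, so I'm handing in.

```bash
python3 -c "
from plant import order; print(order.close_job())"
```

```text
the job is handed in; nothing more can be done
None
```

The smaller black turner (measured about 218 mm long) now lies flat in the empty tray, blade at the closed end and handle towards the gap. I lowered it until it touched the floor (+5 N), let go by opening the fingers only to 48 mm, and moved the arm up and clear. The job was handed in at about 11.5 s.

- **Placing:** the last top view puts the turner at (596, -6) mm, yaw about -5.0°. The tray measured (595, -6) mm, yaw about -5.3°. That leaves roughly 18 mm clear at the sides and 23–27 mm at the ends.
- **Brush:** a before-and-after comparison of the top pictures showed no changed pixels around the brush tray.
- **Disagreement:** the two cameras differed by about 6 mm in each of x and y on where the turner first lay. I used the average, and the near view before closing showed the fingers at the handle's middle.

No checks failed.

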